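# Chock the tray carrier and uncouple it from the tow shuttle

## Robot

A 6-joint arm with a two-finger parallel gripper is mounted at the origin on the work surface. World frame = base frame: x ahead of the robot, y to its left, z up, the work surface at z = 0. Lengths are in m, angles in rad, forces in N, time in s.
With the tool pointing down it reaches from about 0.375 to 0.825 m from the base axis. Payload 5.5 kg.
Tool frame: the origin (TCP) lies midway between the tips of the shut fingers; the grasp point (between the pads) lies 19 mm behind it; z points along the fingers, y is the line along which they close (so a half turn about z gives the same grasp; the last joint's range is limited). The gripper opens to 85 mm and grips with 20 to 120 N. Pads are 22 mm wide; open, the fingers measure 114 mm over their backs; the gripper's body (76 mm by 85 mm) begins 54 mm behind the grasp point. The pads swing forward as they close: fully open they stand 13 mm farther back than shut.
Start: joints at [-1.111, 0.314, -0.047, 1.21, 0, 1.571], TCP at [0.266, -0.538, 0.231] pointing down, gripper open.
Joint ranges: [-2.67, 2.67], [-0.69, 1.73], [-1.03, 1.25], [-2.08, 2.16], [-1.42, 1.45], [-3.14, 3.14]. Speed limits (rad/s): [2.39, 2.39, 3.01, 3.14, 3.14, 3.14].

## Interface

Orientations are given as a rotation vector (axis times angle).
In Python, from station import env, cams gives the robot as it stands.
- The arm moves only by the tool servo_tool, never from a script. Its argument "rows" is a list that holds one entry, the list of rows, each a list of 5 numbers: the shift along the tool's x, y, z in m, then the turn about the tool's z in degrees, then the finger opening in m, from 0 to 0.0854. In form: [[[x, y, z, yaw, hand], ...]]. A call has 1 to 10 rows; each row is the pose to reach, as a shift and turn from the pose commanded when the call began, along the tool's axes at that moment; what a row does not reach only later rows make up. A row lasts 1/10 s, in which the tool goes at most 50 mm and 8.59 degrees, less where a joint would pass 70% of its speed; a pose out of reach is approached as far as the arm can. A call with a gripper value outside its range is refused whole. The fingers move at their own pace and stop on an object; "grip_force" is the grip in N (left out, the last holds). Time passes only in rows, so rows that repeat a pose let the fingers close. It gives the time, the measured TCP pose, the force, the opening and the grip force at its end, in the units of the state.
- env.state(): the state, without advancing time (a new reading comes with each control period).
- cams.grab_frame(name): name is "scene" or "top" or "wrist"; returns a dict with "pixels" (480x640x3 uint8, red, green, blue), "range_z" (480x640 float32, m along the optical axis (not along the pixel's ray), 0 where there is no reading), "camera_matrix" (3x3 intrinsics, pixels), "position" and "rotation" of the camera in the world; the wrist camera has in their place "mount" (4x4, takes a point from camera to tool coordinates, whose origin is the TCP and whose axes are the flange's). Camera axes: x right, y up, looking along -z (the intrinsics and any distortion apply to the point x, -y, -z); pixel columns grow to the right and rows downward; lengths in m; the calibration is good to about 2 mm. The wrist camera is an equidistant fisheye: a pixel r from the principal point sees the ray r / f radians off the axis. A picture is of the moment at which its call begins: read the wrist's pose just before it.
- env.hand_in(): hands the job in; it is judged then, once.
The state is a dict: "time": time; "qpos": joint angles; "qd": joint speeds; "tau": joint torques, N m; "tool_pos": TCP position; "ee_rot": TCP orientation; "force": force on the tool from outside, world axes, zero at the start; "moment": the same for the moment, N m; "grip_width": opening from 0.0 (shut) to 1.0 (fully open); "grip_force": force on a finger pad.
Only numpy, scipy, OpenCV 4.12 (cv2) and the standard library are available. Lean on these libraries where they do the work, as an engineer would, in place of code of your own. Each camera call takes 0.05 s, during which the arm holds its last target. There are 200 camera calls.

## Task

This carrier of microgreens is to be left parked on its track. Take the yellow wheel chock from the shuttle's deck and seat it fully home, flat and square, in the pocket in the rail in front of the carrier's wheel, its sloping ribbed face towards that wheel, and let go of it. Then pull the red lug of the coupler latch sideways against its spring, lift the tongue off the tow ball and finish while still holding it steady in the grip, raised by at least 6 cm, so that the shuttle can drive out; leave everything else where it is.

Things in the scene. Friction and masses are not known exactly. Their poses are not given: they have to be found in the camera images.
- train: The whole set of track, carrier and shuttle, fixed to the table. Origin on the table top directly under the tow ball; x across the track, y along it towards the carrier, z up. Aluminium rails run along y at x = -125 and +125 mm, tops 20 mm above the table. The carrier's tray of greens fills y = 250 to 520 mm and reaches 200 mm above the table.
- wheel (a point): Axle of the carrier wheel to be chocked: black tyre, 60 mm diameter, 22 mm wide, 72 mm along +y from the pocket's middle, centre 50 mm above the table.
- deck (a point): Middle of the floor of the shuttle's deck: a flat grey tray on the white shuttle, 246 mm square inside, floor 108 mm above the table, rim 9 mm high; axes as train
- pocket (a point): Middle of the floor of the chock pocket: rectangular, 44 mm (x) by 76 mm (y), 12 mm deep, edges bevelled 2 mm, in a dark steel plate (80 x 100 mm) in the rail at x = -125 mm. Floor 8 mm, rim 20 mm above the table. Axes as train, so the wheel to be chocked lies towards +y.
- chock: Yellow wheel chock, about 0.26 kg, origin at the centre of its underside, z up. Foot 40 (x) by 72 (y) by 14 mm high; above it a wedge with upright flat sides at x = -20 and +20 mm, narrowing to a flat top from y = -26 to +28 mm, 46 mm above the underside. The steep slope with black ribs looks to its +y. It starts upright on the shuttle's deck, its y within 35 degrees of the track's +y.
- chock_toe (a point): Point on the chock's underside at its ribbed end, 34 mm along +y from its origin.
- ball (a point): Centre of the tow ball on the shuttle: steel, 30 mm diameter, 78 mm above the table, hidden in the coupler dome at the start.
- hinge (a point): Middle of the tongue's hinge pin on the carrier: 205 mm along +y from the ball, 78 mm above the table. The hinge axis is the train's x axis.
- tongue (a joint): Angle of the red tongue about its hinge, rad: 0 down on the ball, grows as the coupler end rises, stop at 0.80. It turns freely and falls back when let go; lifting it at the latch lug takes about 4 N. While the latch is in, its fork catches under the ball and the tongue will not rise.
- coupler (a point): Centre of the coupler's socket, on the tongue 205 mm from the hinge; it coincides with the ball's centre while coupled. Steel dome, 45 mm diameter, reaching 21 mm above this point when down.
- latch (a joint): Pull of the latch slide, m: 0 in (under the ball), grows as it is pulled sideways along the train's +x, stop at 0.028. The spring returns it, 3.3 N at the start to 9.5 N at the stop. The ball passes only from about 0.019 on. The latch rides on the tongue, so lifting its lug lifts the tongue.
- latch_grip (a point): Grip point in the upright red lug on the latch slide: lug 14 mm (train x) by 26 mm (train y) by 45 mm high; the point lies on its axis, 17 mm below its top, 28 mm above the brass slide plate under it; 133 mm above the table when down. It moves with the latch and tilts with the tongue; axes as train when down. The spring barrel towards -x has its top 25 mm below this point.
- tape_roll: Bystander: green tape roll, 48 mm diameter, 22 mm high, lying on the shuttle's deck; origin at its underside.
- mister: Bystander: clear water bottle with blue cap, 68 mm diameter, 190 mm high, origin at its underside.
- seed_jar: Bystander: amber seed jar, 72 mm diameter, 100 mm high, origin at its underside.
- petri_dish: Bystander: clear dish of seeds, 90 mm diameter, 15 mm high, origin at its underside.
- wrench: Bystander: small steel wrench, 150 mm long, lying on the table between the rails, beside the tongue on its +x side.
- scoop: Bystander: seed spoon lying on the table.
Mind the look-alikes: they are no part of the job. Of the things like the chock, leave any that is pink; of the rest the smaller one is meant.

How it is judged:
By the outcome, as a careful person would: the job done as asked, in the order asked, and still so for the second after the job is handed in, while the arm keeps its last pose, push and grip.
It also fails if it takes over 54 s, if anything falls off the work surface, if the arm or the gripper's body presses on something with over 40 N, if the wrist force passes 120 N, or if a joint passes its speed limit or range.

## Working session

There is one attempt and no reset: what is moved stays moved. The work goes in short steps, Python scripts to look and compute and a tool call to move; the robot and the scene stay as the last step left them, time stands still between calls to the robot, and variables do not carry over. Pictures are saved under pics/ and viewed, at most 11 in all, crops included, and the job is handed in when it is done.

Besides the shell and the picture viewer there is one more tool, called after ">>>" by a JSON object that holds its "method" and its "body", one argument or row to a line. servo_tool: Moves the arm, as the interface text tells. Its arguments: {"type":"object","properties":{"rows":{"type":"array"},"grip_force":{"type":"number"}},"required":["rows"]}

```bash
ls; mkdir -p pics
cat > h.py <<'E'
import numpy as np,cv2,pickle
from scipy.spatial.transform import Rotation as R
def grab(n):
    from station import env,cams
    s=env.state(); f=cams.grab_frame(n); f['state']=s
    pickle.dump(f,open(f'{n}.pkl','wb')); return f
def load(n): return pickle.load(open(f'{n}.pkl','rb'))
def world(f,u,v,d=None):
    K=f['camera_matrix']; 
    if d is None: d=f['range_z'][int(round(v)),int(round(u))]
    x=(u-K[0,2])/K[0,0]*d; y=(v-K[1,2])/K[1,1]*d
    Rm=np.array(f['rotation']); 
    if Rm.shape!=(3,3): Rm=R.from_rotvec(Rm).as_matrix()
    return Rm@np.array([x,-y,-d])+np.array(f['position'])
E
python3 - <<'E'
from h import *
for n in ('scene','top','wrist'):
    f=grab(n); cv2.imwrite(f'pics/{n}0.png',f['pixels'][:,:,::-1])
    print(n,{k:(v if k not in('pixels','range_z') else v.shape) for k,v in f.items() if k!='state'})
print(f['state'])
E
```

```text
pics
scene {'pixels': (480, 640, 3), 'range_z': (480, 640), 'camera_matrix': array([[452.44947584,   0.        , 321.06344733],
       [  0.        , 452.44947584, 245.21953131],
       [  0.        ,   0.        ,   1.        ]]), 'position': array([ 1.1432679 , -0.68281397,  0.90397775]), 'rotation': array([0.73177635, 0.34126577, 0.8688614 ])}
top {'pixels': (480, 640, 3), 'range_z': (480, 640), 'camera_matrix': array([[460.85372375,   0.        , 318.84243853],
       [  0.        , 460.85372375, 242.75826435],
       [  0.        ,   0.        ,   1.        ]]), 'position': array([ 0.32006381, -0.1780335 ,  1.06960724]), 'rotation': array([ 0.13924478, -0.16289157, -1.58588396])}
wrist {'pixels': (480, 640, 3), 'range_z': (480, 640), 'camera_matrix': array([[371.64829954,   0.        , 318.41162004],
       [  0.        , 371.64829954, 235.24031462],
       [  0.        ,   0.        ,   1.        ]]), 'mount': array([[ 7.28304287e-05,  9.51949974e-01,  3.06253558e-01,
         7.88876973e-02],
       [ 9.99999877e-01,  8.10853849e-05, -4.89854389e-04,
        -3.34641586e-04],
       [-4.91149560e-04,  3.06253556e-01, -9.51949851e-01,
        -1.42030572e-01],
       [ 0.00000000e+00,  0.00000000e+00,  0.00000000e+00,
         1.00000000e+00]])}
{'time': 0.1, 'qpos': array([-1.11098152e+00,  3.14153094e-01, -4.79863662e-02,  1.21022516e+00,
       -3.33803204e-05,  1.57081833e+00]), 'qd': array([ 0.00051707, -0.00176475,  0.00157756,  0.00019103,  0.00081975,
       -0.00158322]), 'tau': array([-3.10969017e-04, -5.40767133e+01,  3.40541410e+01,  1.11612506e-02,
        8.33492072e-05, -4.22850619e-06]), 'tool_pos': array([ 0.26602132, -0.53720497,  0.23051894]), 'ee_rot': array([-3.05745787e+00, -7.15549403e-01,  6.12177282e-04]), 'force': array([ 0.20201848,  1.27401792, -0.33557357]), 'moment': array([ 0.02686406,  0.0098298 , -0.02004116]), 'grip_force': 0.0, 'grip_width': 0.9987049348388448}
```

View pics/top0.png

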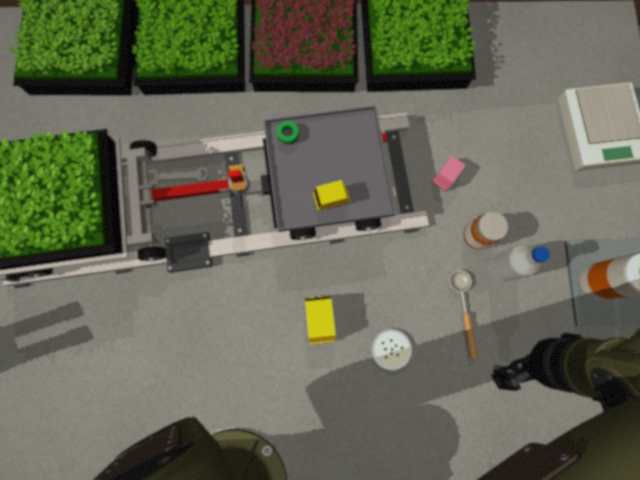

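View pics/scene0.png

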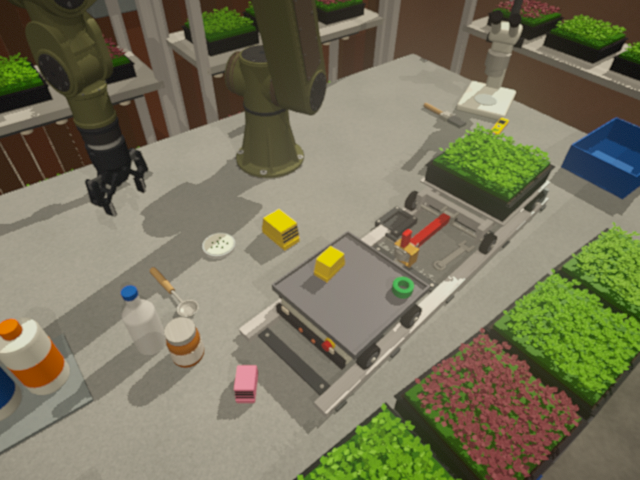

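Top view: candidates are the yellow block on the deck at (331,194), a larger yellow block on the table at (320,320) and a pink one at (449,173). I choose the one on the deck. The pocket is at (188,251), the latch lug at about (237,173) and the wheel at (150,254).

Run:
```python
from h import *
t=load('top');s=load('scene')
a=cv2.resize(t['pixels'][120:290,130:396],None,fx=3,fy=3,interpolation=cv2.INTER_CUBIC)
cv2.imwrite('pics/topc.png',a[:,:,::-1])
b=cv2.resize(s['pixels'][170:320,260:460],None,fx=4,fy=4,interpolation=cv2.INTER_CUBIC)
cv2.imwrite('pics/scenec.png',b[:,:,::-1])
```

```text
(no output)
```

View pics/topc.png

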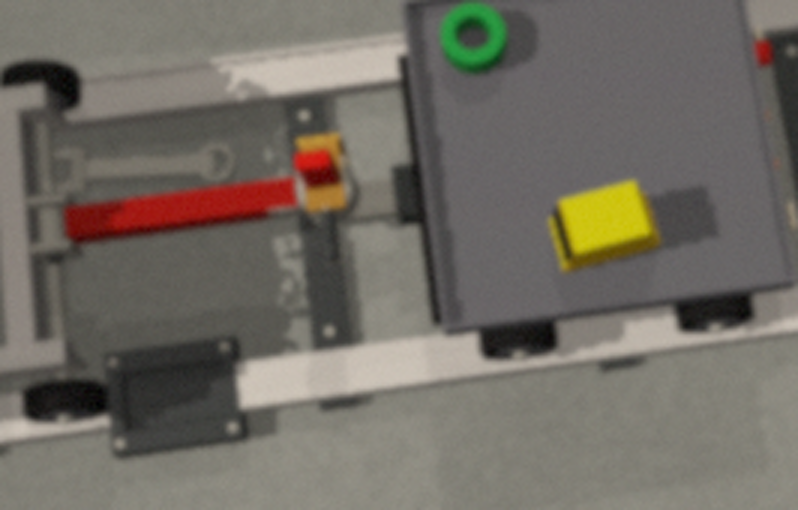

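View pics/scenec.png

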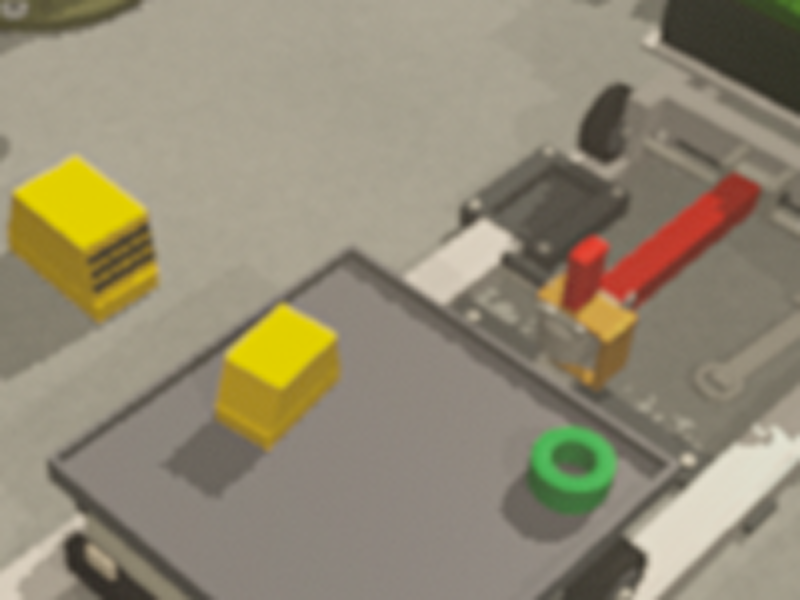

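```bash
cat >> h.py <<'E'
def cloud(f):
    K=f['camera_matrix'];d=f['range_z'];v,u=np.mgrid[:d.shape[0],:d.shape[1]]
    P=np.stack([(u-K[0,2])/K[0,0]*d,-(v-K[1,2])/K[1,1]*d,-d],-1)
    return P@R.from_rotvec(f['rotation']).as_matrix().T+np.array(f['position'])
def onplane(f,u,v,z):
    a=world(f,u,v,1.0)-f['position']; return f['position']+a*(z-f['position'][2])/a[2]
E
python3 - <<'E'
from h import *
np.set_printoptions(precision=4,suppress=True)
t=load('top');s=load('scene')
c=lambda x,y:(130+(x+.5)/3-.5,120+(y+.5)/3-.5)
e=lambda x,y:(260+(x+.5)/4-.5,170+(y+.5)/4-.5)
for n,p in dict(b1=(112,362),b2=(226,346),b3=(234,428),b4=(119,443),lugtop=(313,160),tapecent=(473,36),ctop=(606,220)).items():
    print('top',n,world(t,*c(*p)))
for n,p in dict(b1=(612,200),b2=(546,246),b3=(468,210),lugtop=(594,246),ctop=(280,346)).items():
    print('scene',n,world(s,*e(*p)))
print('bolts z20',[onplane(t,*c(*p),.02)[:2] for p in ((112,362),(226,346),(234,428),(119,443))])
for n,f in (('top',t),('scene',s)):
    P=cloud(f);h=cv2.cvtColor(f['pixels'],cv2.COLOR_RGB2HSV)
    yel=(h[...,0]>22)&(h[...,0]<34)&(h[...,1]>170)&(h[...,2]>120)
    m=yel&(abs(P[...,2]-.154)<.006)&(f['range_z']>0)
    q=P[m]; r=cv2.minAreaRect((q[:,:2]*1000).astype(np.float32)); print(n,'choctop',len(q),np.median(q[:,2]),q.mean(0),r)
    red=((h[...,0]<6)|(h[...,0]>174))&(h[...,1]>170)
    m=red&(P[...,2]>.140)&(P[...,2]<.16)
    q=P[m]; print('lug',len(q),q.mean(0),np.median(q[:,2]),cv2.minAreaRect((q[:,:2]*1000).astype(np.float32)))
    m=(abs(P[...,2]-.117)<.014)&(P[...,0]>.35)&(P[...,0]<.8)&(P[...,1]<.02)&(h[...,1]<60)
    q=P[m];print('deck',len(q),cv2.minAreaRect((q[:,:2]*1000).astype(np.float32)))
E
```

```text
top b1 [0.536  0.1546 0.021 ]
top b2 [0.5467 0.0671 0.0225]
top b3 [0.4826 0.0594 0.0224]
top b4 [0.4729 0.1466 0.0216]
top lugtop [ 0.6503 -0.0199  0.1503]
top tapecent [ 0.7606 -0.1298  0.107 ]
top ctop [ 0.6015 -0.2225  0.156 ]
scene b1 [0.5386 0.1429 0.0209]
scene b2 [0.544  0.0705 0.02  ]
scene b3 [0.4843 0.0499 0.0222]
scene lugtop [ 0.6489 -0.0158  0.1488]
scene ctop [ 0.6012 -0.2224  0.1514]
bolts z20 [array([0.5362, 0.1549]), array([0.5472, 0.0677]), array([0.4829, 0.0599]), array([0.4731, 0.147 ])]
top choctop 500 0.15464575598859065 [ 0.6034 -0.2213  0.1545] ((604.8363037109375, -221.89735412597656), (40.3587532043457, 57.06168746948242), 14.90606689453125)
lug 77 [ 0.6464 -0.0063  0.1491] 0.15008328814270755 ((662.5206909179688, 146.5477294921875), (211.74917602539062, 291.7742614746094), 31.246322631835938)
deck 12073 ((619.6908569335938, -438.1234130859375), (864.8592529296875, 304.9639892578125), 77.89016723632812)
scene choctop 336 0.15258648427056176 [ 0.605  -0.2245  0.1525] ((604.5377807617188, -223.35914611816406), (41.89738464355469, 56.7917594909668), 14.215619087219238)
lug 48 [ 0.6519 -0.0235  0.1477] 0.14834838571235043 ((650.99462890625, -20.967060089111328), (13.961517333984375, 24.499292373657227), 7.68861198425293)
deck 9479 ((620.7696533203125, -467.71673583984375), (876.3770141601562, 301.57244873046875), 79.45751953125)
```

```bash
cat >> h.py <<'E'
def plan(p,yawx=None):
    from station import env
    s=env.state(); M=R.from_rotvec(s['ee_rot']).as_matrix()
    cur=np.degrees(np.arctan2(M[1,0],M[0,0]))
    d=M.T@(np.array(p)-s['tool_pos'])
    print('t',round(s['time'],2),'tcp',s['tool_pos'].round(4),'tilt',M[:,2].round(4),'yawx',cur.round(2),'q',s['qpos'].round(2))
    print('shift tool',d.round(4),'turn',None if yawx is None else -((yawx-cur+180)%360-180))
E
python3 - <<'E'
from h import *
plan([.57,-.24,.32],-80)
E
```

```text
t 0.15 tcp [ 0.2661 -0.5373  0.2306] tilt [-5.0e-04  1.2e-03 -1.0e+00] yawx 26.34 q [-1.11  0.31 -0.05  1.21  0.    1.57]
shift tool [ 0.4043 -0.1316 -0.0892] turn 106.3429954838681
```

>>> {"method": "servo_tool", "body": {
  "rows": [
    [[0,0,-0.05,0,0.085],[0.05,-0.01,-0.09,5,0.085],[0.1,-0.03,-0.09,10,0.085],[0.15,-0.045,-0.09,15,0.085],[0.19,-0.06,-0.09,15,0.085],[0.23,-0.075,-0.09,15,0.085],[0.27,-0.09,-0.09,15,0.085],[0.31,-0.1,-0.09,15,0.085],[0.35,-0.115,-0.09,15,0.085],[0.39,-0.13,-0.09,15,0.085]]
  ]
}}

```text
time: 1.15
tool_pos: [0.559, -0.2466, 0.321]
ee_rot: [-3.126, -0.311, 0.001]
force: [-0.5, -0.2, -0.3]
grip_width: 0.996
grip_force: 0.0
```

Run:
```python
from h import *
plan([.57,-.24,.32],-80)
```

```text
t 1.15 tcp [ 0.559  -0.2466  0.321 ] tilt [-4.e-04  1.e-04 -1.e+00] yawx 11.35 q [-0.42  0.32  0.16  1.41 -0.    2.53]
shift tool [ 0.0121 -0.0043  0.001 ] turn 91.35010200374649
```

>>> {"method": "servo_tool", "body": {
  "rows": [
    [[0,0,0,-8.5,0.085],[0,0,0,-17,0.085],[0,0,0,-25.5,0.085],[0,0,0,-34,0.085],[0,0,0,-42.5,0.085],[0,0,0,-51,0.085],[0,0,0,-59.5,0.085],[0,0,0,-68,0.085],[0,0,0,-76.5,0.085],[0,0,0,-85,0.085]]
  ]
}}

```text
time: 2.15
tool_pos: [0.5579, -0.2481, 0.3209]
ee_rot: [-2.087, -2.347, 0.0]
force: [0.3, -0.5, 0.6]
grip_width: 0.996
grip_force: 0.0
```

>>> {"method": "servo_tool", "body": {
  "rows": [
    [[0,0,0,-8.5,0.085],[0,0,0,-17,0.085],[0,0,0,-25.5,0.085],[0,0,0,-34,0.085],[0,0,0,-42.5,0.085],[0,0,0,-51,0.085],[0,0,0,-59.5,0.085],[0,0,0,-68,0.085],[0,0,0,-76.5,0.085],[0,0,0,-85,0.085]]
  ]
}}

```text
time: 3.15
tool_pos: [0.5579, -0.248, 0.3209]
ee_rot: [0.046, -3.141, -0.001]
force: [0.3, -0.2, -0.6]
grip_width: 0.995
grip_force: 0.0
```

>>> {"method": "servo_tool", "body": {
  "rows": [
    [[0,0,0,-8.5,0.085],[0,0,0,-17,0.085],[0,0,0,-25.5,0.085],[0,0,0,-34,0.085],[0,0,0,-42.5,0.085],[0,0,0,-51,0.085],[0,0,0,-59.5,0.085],[0,0,0,-68,0.085],[0,0,0,-76.5,0.085],[0,0,0,-85,0.085]]
  ]
}}

```text
time: 4.15
tool_pos: [0.5579, -0.248, 0.3209]
ee_rot: [2.156, -2.284, -0.001]
force: [-0.1, -0.2, 0.4]
grip_width: 0.998
grip_force: 0.0
```

>>> {"method": "servo_tool", "body": {
  "rows": [
    [[0,0,0,-8.5,0.085],[0,0,0,-17,0.085],[0,0,0,-18.5,0.085],[0,0,0,-18.5,0.085]]
  ]
}}

```text
time: 4.55
tool_pos: [0.5579, -0.2481, 0.321]
ee_rot: [2.487, -1.919, -0.001]
force: [-0.2, 0.1, 0.4]
grip_width: 0.996
grip_force: 0.0
```

```bash
cat >> h.py <<'E'
def wray(f,u,v):
    K=f['camera_matrix'];x=(u-K[0,2])/K[0,0];y=(v-K[1,2])/K[1,1];r=np.hypot(x,y)
    k=np.sin(r)/r if r>1e-9 else 1.
    dc=np.array([x*k,-y*k,-np.cos(r)])
    M=R.from_rotvec(f['state']['ee_rot']).as_matrix();m=f['mount']
    o=M@m[:3,3]+f['state']['tool_pos']; return o,M@(m[:3,:3]@dc)
def wplane(f,u,v,z):
    o,d=wray(f,u,v); return o+d*(z-o[2])/d[2]
def wdep(f,u,v):
    o,d=wray(f,u,v); M=R.from_rotvec(f['state']['ee_rot']).as_matrix()
    zc=-(M@f['mount'][:3,:3]).T@d; return o+d*f['range_z'][int(round(v)),int(round(u))]/zc[2]
def wcloud(f):
    K=f['camera_matrix'];D=f['range_z'];v,u=np.mgrid[:480,:640];x=(u-K[0,2])/K[0,0];y=(v-K[1,2])/K[1,1];r=np.hypot(x,y)+1e-9
    k=np.tan(r)/r; P=np.stack([x*k*D,-y*k*D,-D],-1)
    M=R.from_rotvec(f['state']['ee_rot']).as_matrix();m=f['mount']
    return (P@m[:3,:3].T+m[:3,3])@M.T+f['state']['tool_pos']
E
python3 - <<'E'
from h import *
plan([.604,-.222,.30],-75)
f=grab('wrist');cv2.imwrite('pics/w1.png',f['pixels'][:,:,::-1])
E
```

```text
t 4.55 tcp [ 0.5579 -0.2481  0.321 ] tilt [-5.e-04  2.e-04 -1.e+00] yawx -75.3 q [-0.42  0.32  0.16  1.41 -0.   -2.25]
shift tool [-0.0135 -0.0512  0.021 ] turn -0.29968879749961275
```

View pics/w1.png

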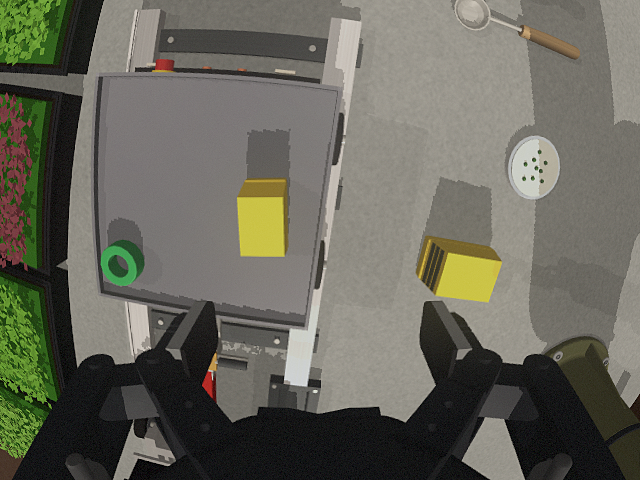

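Wrist view: the deck chock is at (262,220), its plain slope faces the camera, so its ribs look towards the carrier. The big yellow decoy is at (460,270) on the table.

Run:
```python
from h import *
np.set_printoptions(precision=4,suppress=True)
f=load('wrist');P=wcloud(f);h=cv2.cvtColor(f['pixels'],cv2.COLOR_RGB2HSV)
yel=(h[...,0]>20)&(h[...,0]<36)&(h[...,1]>110)&(h[...,2]>100)
m=yel&(abs(P[...,2]-.154)<.005)&(P[...,0]>.53)
m=cv2.morphologyEx(m.astype(np.uint8),cv2.MORPH_OPEN,np.ones((3,3)))>0
q=P[m];print(len(q),np.median(q[:,2]),cv2.minAreaRect((q[:,:2]*1000).astype(np.float32)))
for uv in ((238,197),(288,195),(286,256),(240,256)): print(wdep(f,*uv), wplane(f,*uv,.154))
print('deck floor',wdep(f,180,180)[2], 'tape',wdep(f,122,262))
# deck rim corners outer, z=.117
for uv in ((98,74),(341,88),(307,328),(101,292)): print('rim',wplane(f,*uv,.117))
```

```text
2734 0.15336785052676433 ((604.050048828125, -221.98890686035156), (39.79599380493164, 55.945396423339844), 14.808303833007812)
[ 0.6288 -0.2431  0.1534] [ 0.6286 -0.2433  0.154 ]
[ 0.5883 -0.2452  0.1071] [ 0.5869 -0.2556  0.154 ]
[ 0.5756 -0.1829  0.1078] [ 0.5759 -0.2012  0.154 ]
[ 0.6222 -0.1702  0.1074] [ 0.6164 -0.1903  0.154 ]
deck floor 0.10720912690970391 tape [ 0.7581 -0.1246  0.107 ]
rim [ 0.8128 -0.3266  0.117 ]
rim [ 0.5657 -0.3574  0.117 ]
rim [ 0.5349 -0.1101  0.117 ]
rim [ 0.781  -0.0822  0.117 ]
```

>>> {"method": "servo_tool", "body": {
  "rows": [
    [[-0.0135,-0.05,0,0,0.075],[-0.0135,-0.0515,0.04,-0.1,0.07],[-0.0135,-0.0515,0.08,-0.1,0.07],[-0.0135,-0.0515,0.12,-0.1,0.07],[-0.0135,-0.0515,0.15,-0.1,0.07],[-0.0135,-0.0515,0.17,-0.1,0.07],[-0.0135,-0.0515,0.185,-0.1,0.07],[-0.0135,-0.0515,0.194,-0.1,0.07],[-0.0135,-0.0515,0.199,-0.1,0.07],[-0.0135,-0.0515,0.199,-0.1,0.07]]
  ]
}}

```text
time: 5.6
tool_pos: [0.6043, -0.2218, 0.1221]
ee_rot: [2.491, -1.914, -0.001]
force: [0.2, 0.5, 0.4]
grip_width: 0.823
grip_force: 0.0
```

>>> {"method": "servo_tool", "body": {
  "rows": [
    [[0,0,0,0,0.045],[0,0,0,0,0.03],[0,0,0,0,0.03],[0,0,0,0,0.03],[0,0,0,0,0.03],[0,0,0,0,0.03]]
  ],
  "grip_force": 40
}}

```text
time: 6.2
tool_pos: [0.605, -0.2222, 0.1235]
ee_rot: [-2.491, 1.914, -0.003]
force: [-1.1, 0.2, 5.7]
grip_width: 0.46
grip_force: 42.6
```

Run:
```python
from h import *
plan([.604,-.222,.122],-75.2)
```

```text
t 6.2 tcp [ 0.605  -0.2222  0.1235] tilt [ 1.7e-03 -8.0e-04 -1.0e+00] yawx -75.07 q [-0.35  0.45 -0.1   1.02 -0.   -2.18]
shift tool [-0.0005  0.0009  0.0015] turn 0.13318310814190681
```

>>> {"method": "servo_tool", "body": {
  "rows": [
    [[0,0,-0.01,0,0.03],[0,0,-0.04,0,0.03],[0,0,-0.08,0,0.03],[0,0,-0.12,0,0.03],[-0.03,0,-0.16,0,0.03],[-0.07,0.01,-0.19,0,0.03],[-0.11,0.01,-0.21,0,0.03],[-0.15,0.01,-0.21,2,0.03],[-0.19,0.01,-0.21,4,0.03],[-0.23,0.01,-0.21,8,0.03]]
  ]
}}

```text
time: 7.2
tool_pos: [0.5345, -0.0008, 0.3326]
ee_rot: [-2.349, 2.086, 0.0]
force: [0.6, -0.1, -2.1]
grip_width: 0.459
grip_force: 41.7
```

Run:
```python
from h import *
plan([.51,.205,.33],-83)
```

```text
t 7.2 tcp [ 0.5345 -0.0008  0.3326] tilt [-1.e-04  3.e-04 -1.e+00] yawx -83.2 q [-0.    0.17 -0.01  1.4   0.   -1.69]
shift tool [-2.072e-01 -1.000e-04  2.700e-03] turn -0.19640957136928705
```

>>> {"method": "servo_tool", "body": {
  "rows": [
    [[-0.04,0,0,0,0.03],[-0.08,0,0,0,0.03],[-0.12,0,0,0,0.03],[-0.16,0,0,0,0.03],[-0.19,0,0,0,0.03],[-0.207,0,0,0,0.03],[-0.207,0,0,0,0.03],[-0.207,0,0,0,0.03]]
  ]
}}

```text
time: 8.0
tool_pos: [0.51, 0.2032, 0.3322]
ee_rot: [2.352, -2.081, -0.0]
force: [0.7, 0.3, -3.2]
grip_width: 0.461
grip_force: 41.6
```

Run:
```python
from h import *
plan([.51,.205,.33],-83)
f=grab('wrist')
a=cv2.resize(f['pixels'][40:360,150:470],None,fx=1.8,fy=1.8,interpolation=cv2.INTER_CUBIC)
cv2.imwrite('pics/w2.png',a[:,:,::-1])
```

```text
t 8.0 tcp [0.51   0.2032 0.3322] tilt [-7.e-04 -8.e-04 -1.e+00] yawx -83.0 q [ 0.38  0.2   0.03  1.4  -0.   -1.31]
shift tool [-0.0018 -0.0002  0.0021] turn -0.003625965549531429
```

View pics/w2.png

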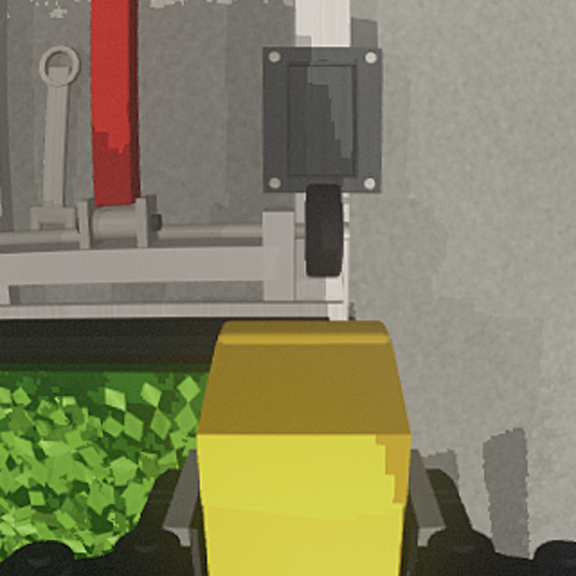

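Run:
```python
from h import *
np.set_printoptions(precision=4,suppress=True)
f=load('wrist'); c=lambda x,y:(150+(x+.5)/1.8-.5,40+(y+.5)/1.8-.5)
def rep(n,pts,z):
    Q=np.array([wplane(f,*c(*p),z) for p in pts]);print(n,Q[:,:2].tolist(),'mean',Q.mean(0))
    print('  depth z',[round(wdep(f,*c(*p))[2],4) for p in pts])
    e=Q[2]-Q[1]; print('  len',np.linalg.norm(Q[1]-Q[0]),np.linalg.norm(e),'yaw y',np.degrees(np.arctan2(e[0],-e[1]))*-1, 180+0*1)
rep('bolts',[(274,58),(371,58),(370,184),(274,184)],.021)
rep('rim',[(288,65),(357,65),(357,178),(288,178)],.020)
print('floor',wdep(f,*c(320,120)))
Q=[wplane(f,*c(*p),.3622) for p in ((198,434),(411,434))];print('chock top edge',Q,[wdep(f,*c(*p)) for p in ((203,437),(404,437))])
# edges by gradient
g=cv2.cvtColor(f['pixels'],cv2.COLOR_RGB2GRAY)
print('wheel top',wdep(f,*c(322,200)),'tongue',wdep(f,*c(115,20)),wdep(f,*c(117,140)))
P=wcloud(f);h=cv2.cvtColor(f['pixels'],cv2.COLOR_RGB2HSV)
m=((h[...,0]>20)&(h[...,0]<36)&(h[...,1]>110)&(h[...,2]>180)&(abs(P[...,2]-.362)<.01))
q=P[m];print('ctop',len(q),q[:,2].min(),q[:,2].max(),np.median(q[:,2]),cv2.minAreaRect((q[:,:2]*1000).astype(np.float32)))
A=np.c_[q[:,:2],np.ones(len(q))];print('plane slope',np.linalg.lstsq(A,q[:,2],rcond=None)[0])
```

```text
bolts [[0.5462763465276719, 0.06984743322783663], [0.482508312807199, 0.06147558169868353], [0.47201072396509447, 0.14684702994258622], [0.5361226337476972, 0.15501989717831885]] mean [0.5092 0.1083 0.021 ]
  depth z [np.float64(0.0206), np.float64(0.0222), np.float64(0.0204), np.float64(0.0209)]
  len 0.06431523942738257 0.08601443801338955 yaw y 172.9898889498984 180
rim [[0.5365167357678768, 0.0734740495639363], [0.49108167878661696, 0.06751915561261175], [0.48118609722771294, 0.14404053207428952], [0.5272734979350521, 0.14992915266388568]] mean [0.509  0.1087 0.02  ]
  depth z [np.float64(0.018), np.float64(0.0186), np.float64(0.0187), np.float64(0.0202)]
  len 0.04582363107460881 0.07715856135244314 yaw y 172.63152475201656 180
floor [0.5106 0.1077 0.0071]
chock top edge [array([0.5329, 0.1797, 0.3622]), array([0.4936, 0.1749, 0.3622])] [array([0.532 , 0.1807, 0.3613]), array([0.4947, 0.1759, 0.3616])]
wheel top [0.5046 0.1579 0.0716] tongue [0.6369 0.0623 0.0896] [0.6279 0.1335 0.089 ]
ctop 12976 0.35992759954642944 0.36408293243574946 0.3620846856043983 ((510.1679992675781, 204.3772430419922), (40.124755859375, 55.29288864135742), 6.983525276184082)
plane slope [-0.0006 -0.0004  0.3625]
```

>>> {"method": "servo_tool", "body": {
  "rows": [
    [[0.03,0.004,0,0,0.03],[0.06,0.008,0,0,0.03],[0.085,0.011,0.02,0,0.03],[0.094,0.0125,0.06,-0.1,0.03],[0.094,0.0125,0.1,-0.1,0.03],[0.094,0.0125,0.14,-0.1,0.03],[0.094,0.0125,0.18,-0.1,0.03],[0.094,0.0125,0.22,-0.1,0.03],[0.094,0.0125,0.25,-0.1,0.03],[0.094,0.0125,0.27,-0.1,0.03]]
  ]
}}

```text
time: 9.05
tool_pos: [0.5078, 0.1067, 0.06]
ee_rot: [2.35, -2.081, -0.003]
force: [-0.8, -0.6, -2.3]
grip_width: 0.46
grip_force: 41.6
```

>>> {"method": "servo_tool", "body": {
  "rows": [
    [[0,0,0.008,0,0.03],[0,0,0.01,0,0.03],[0,0,0.01,0,0.03]]
  ]
}}

```text
time: 9.35
tool_pos: [0.5101, 0.1081, 0.0531]
ee_rot: [-2.352, 2.081, -0.001]
force: [-0.6, -0.1, -3.4]
grip_width: 0.461
grip_force: 41.5
```

Run:
```python
from h import *
plan([.509,.1085,.03],-82.9)
f=grab('wrist')
a=cv2.resize(f['pixels'][200:400,200:440],None,fx=3,fy=3,interpolation=cv2.INTER_CUBIC)
cv2.imwrite('pics/w3.png',a[:,:,::-1])
```

```text
t 9.35 tcp [0.5101 0.1081 0.0531] tilt [ 1.1e-03  2.0e-04 -1.0e+00] yawx -83.0 q [ 0.21  0.31 -0.49  0.77 -0.   -1.48]
shift tool [-0.0005  0.001   0.0231] turn -0.10189771946150472
```

View pics/w3.png

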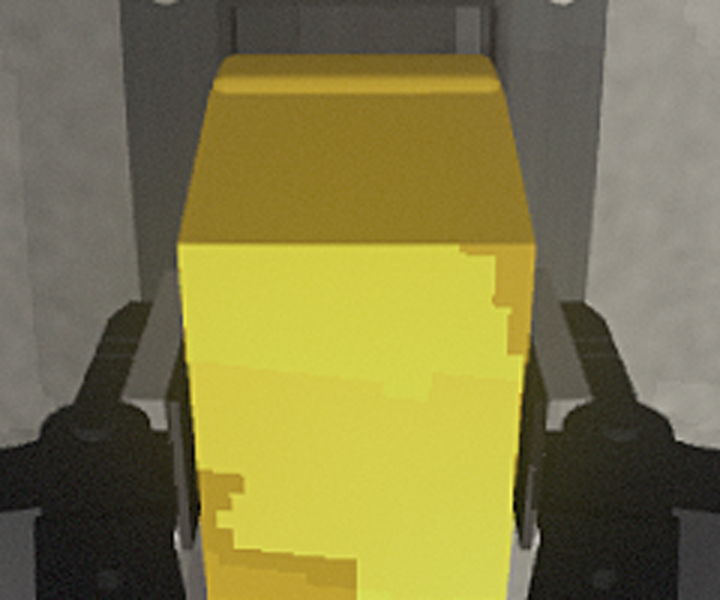

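View: the chock foot is centred at column 357 and the plate and its bolts at 364, so the pocket lies about 1.1 mm towards tool +y. This agrees with the pose numbers.

>>> {"method": "servo_tool", "body": {
  "rows": [
    [[0,0.001,0,-0.1,0.03],[0,0.001,0,-0.1,0.03],[0,0.001,0,-0.1,0.03]]
  ]
}}

```text
time: 9.7
tool_pos: [0.5087, 0.1085, 0.0529]
ee_rot: [-2.355, 2.078, -0.001]
force: [0.5, -0.3, -3.8]
grip_width: 0.464
grip_force: 41.5
```

Run:
```python
from h import *
np.set_printoptions(precision=4,suppress=True)
plan([.509,.1085,.03],-82.9)
f=grab('wrist');plan([.509,.1085,.03],-82.9)
c=lambda x,y:(200+(x+.5)/3-.5,200+(y+.5)/3-.5)
g=cv2.cvtColor(f['pixels'],cv2.COLOR_RGB2GRAY).astype(float)
# edges on row 201..205: print columns profile of plate edges
print('plate row202',g[200:205,236:250].mean(0).round(),g[200:205,392:408].mean(0).round())
h=cv2.cvtColor(f['pixels'],cv2.COLOR_RGB2HSV);m=(h[...,0]>15)&(h[...,0]<36)&(h[...,1]>110)
for r in (222,226,229): w=np.where(m[r])[0];w=w[(w>220)&(w<420)];print(r,w.min(),w.max())
```

```text
t 9.7 tcp [0.5087 0.1085 0.0529] tilt [ 0.0011  0.0002 -1.    ] yawx -82.84 q [ 0.21  0.31 -0.49  0.77 -0.   -1.49]
shift tool [-0.     -0.0002  0.0229] turn 0.055321789030273294
t 9.75 tcp [0.5086 0.1084 0.0528] tilt [ 0.0008  0.0001 -1.    ] yawx -82.85 q [ 0.21  0.31 -0.49  0.77 -0.   -1.49]
shift tool [-0.     -0.0004  0.0228] turn 0.051535952404719865
plate row202 [112.  91.  64.  67.  69.  69.  69.  69.  71.  70.  70.  70.  70.  69.] [ 97.  96.  96.  97.  97.  98.  96.  99. 132. 152. 149. 148. 148. 149.
 149. 148.]
222 273 364
226 271 365
229 271 366
```

>>> {"method": "servo_tool", "body": {
  "rows": [
    [[0,0,0.008,0,0.03],[0,0,0.014,0,0.03],[0,0,0.018,0,0.03],[0,0,0.021,0,0.03],[0,0,0.021,0,0.03]]
  ]
}}

```text
time: 10.25
tool_pos: [0.5078, 0.1082, 0.0306]
ee_rot: [2.355, -2.078, -0.001]
force: [0.2, 0.3, -2.8]
grip_width: 0.46
grip_force: 41.6
```

>>> {"method": "servo_tool", "body": {
  "rows": [
    [[0,0,0.002,0,0.03],[0,0,0.004,0,0.03],[0,0,0.006,0,0.03],[0,0,0.0075,0,0.03],[0,0,0.0075,0,0.03]]
  ]
}}

```text
time: 10.75
tool_pos: [0.5083, 0.1083, 0.0236]
ee_rot: [2.355, -2.079, -0.0]
force: [0.5, 0.7, -3.5]
grip_width: 0.459
grip_force: 41.7
```

>>> {"method": "servo_tool", "body": {
  "rows": [
    [[0,0,0.001,0,0.03],[0,0,0.002,0,0.03],[0,0,0.002,0,0.03]]
  ]
}}

```text
time: 11.05
tool_pos: [0.5084, 0.1083, 0.0234]
ee_rot: [-2.355, 2.078, -0.0]
force: [-6.5, -1.7, 14.0]
grip_width: 0.458
grip_force: 43.7
```

>>> {"method": "servo_tool", "body": {
  "rows": [
    [[0,0,0.0005,0,0.045],[0,0,0,0,0.055],[0,0,0,0,0.065],[0,0,0,0,0.065],[0,0,-0.01,0,0.065],[0,0,-0.04,0,0.065],[0,0,-0.08,0,0.065],[0,0,-0.12,0,0.065],[0,0,-0.16,0,0.065],[0,0,-0.2,0,0.065]]
  ]
}}

```text
time: 12.05
tool_pos: [0.5081, 0.1082, 0.2242]
ee_rot: [-2.355, 2.078, -0.001]
force: [1.1, -0.6, -0.0]
grip_width: 0.761
grip_force: 0.0
```

>>> {"method": "servo_tool", "body": {
  "rows": [
    [[-0.04,0,-0.05,0,0.065],[-0.08,0,-0.09,0,0.065],[-0.1,0,-0.11,0,0.065],[-0.1,0,-0.11,0,0.065],[-0.1,0,-0.11,0,0.065]]
  ]
}}

```text
time: 12.55
tool_pos: [0.4961, 0.2082, 0.3328]
ee_rot: [-2.356, 2.076, -0.002]
force: [0.6, -0.2, -0.8]
grip_width: 0.762
grip_force: 0.0
```

Run:
```python
from h import *
np.set_printoptions(precision=4,suppress=True)
plan([.509,.1085,.03],-82.9)
f=grab('wrist')
P=wcloud(f);h=cv2.cvtColor(f['pixels'],cv2.COLOR_RGB2HSV)
m=((h[...,0]>20)&(h[...,0]<36)&(h[...,1]>110)&(h[...,2]>100)&(abs(P[...,2]-.054)<.006)&(P[...,0]>.47)&(P[...,0]<.55)&(P[...,1]>.05))
q=P[m];print('ctop',len(q),q[:,2].min(),q[:,2].max(),np.median(q[:,2]),cv2.minAreaRect((q[:,:2]*1000).astype(np.float32)))
A=np.c_[q[:,:2],np.ones(len(q))];print('plane slope',np.linalg.lstsq(A,q[:,2],rcond=None)[0])
cv2.imwrite('pics/w4.png',f['pixels'][:,:,::-1])
```

```text
t 12.55 tcp [0.4961 0.2082 0.3328] tilt [ 0.0019  0.0004 -1.    ] yawx -82.76 q [ 0.4   0.17  0.    1.4  -0.   -1.3 ]
shift tool [0.1006 0.0004 0.3028] turn 0.1417460062412772
ctop 1721 0.04805760757116051 0.05620810907177515 0.053366846124284884 ((508.42083740234375, 109.49212646484375), (39.30024337768555, 55.320613861083984), 6.920585632324219)
plane slope [ 0.0008 -0.007   0.0536]
```

View pics/w4.png

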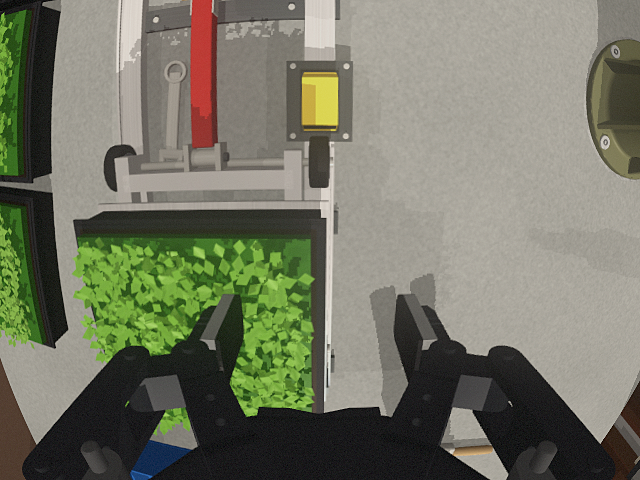

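Chock seated: its top stands at z 0.053 at (320,100), flat and square with yaw 6.9°, its ribs against the wheel at (319,160). On to the latch.

>>> {"method": "servo_tool", "body": {
  "rows": [
    [[0.03,-0.025,0,0,0.05],[0.06,-0.05,0,0,0.05],[0.09,-0.075,0,0,0.05],[0.12,-0.095,0.01,0,0.05],[0.145,-0.115,0.02,0,0.05],[0.16,-0.125,0.03,0,0.05],[0.165,-0.129,0.03,0,0.05],[0.165,-0.129,0.03,0,0.05],[0.165,-0.129,0.03,0,0.05]]
  ]
}}

```text
time: 13.5
tool_pos: [0.6438, 0.0606, 0.3023]
ee_rot: [-2.356, 2.078, 0.001]
force: [0.0, 0.4, 0.5]
grip_width: 0.583
grip_force: 0.0
```

Run:
```python
from h import *
plan([.651,-.021,.2],-82.9)
f=grab('wrist')
a=cv2.resize(f['pixels'][120:320,200:440],None,fx=3,fy=3,interpolation=cv2.INTER_CUBIC)
cv2.imwrite('pics/w5.png',a[:,:,::-1])
P=wcloud(f);h=cv2.cvtColor(f['pixels'],cv2.COLOR_RGB2HSV)
m=((h[...,0]<6)|(h[...,0]>174))&(h[...,1]>150)&(abs(P[...,2]-.149)<.006)&(P[...,1]<.03)&(P[...,1]>-.06)
q=P[m];print('lug',len(q),np.median(q[:,2]),cv2.minAreaRect((q[:,:2]*1000).astype(np.float32)))
```

```text
t 13.5 tcp [0.6438 0.0606 0.3023] tilt [-1.e-04  5.e-04 -1.e+00] yawx -82.82 q [ 0.09  0.39  0.22  1.4   0.   -1.6 ]
shift tool [0.0819 0.003  0.1022] turn 0.07564909007112419
lug 490 0.1490960267688377 ((650.9041137695312, -18.88435935974121), (11.843989372253418, 24.761089324951172), 7.401060581207275)
```

View pics/w5.png

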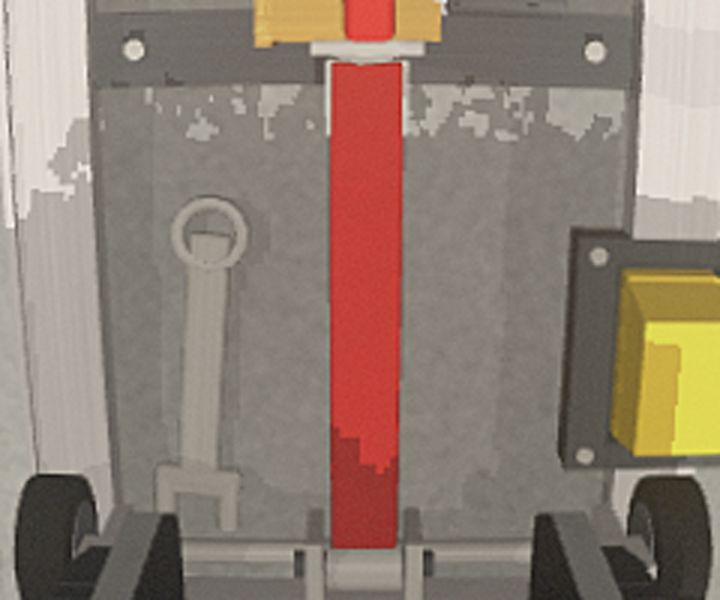

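Lug (365,20 in the crop, out towards the top) and tongue are seen. The lug centre is (0.651,-0.019) with its top at 0.149, and the three views agree within 2 mm.

>>> {"method": "servo_tool", "body": {
  "rows": [
    [[0.03,0.001,0.02,0,0.05],[0.06,0.002,0.05,0,0.05],[0.08,0.003,0.08,0,0.05],[0.08,0.003,0.11,0,0.05],[0.08,0.003,0.14,0,0.05],[0.08,0.003,0.16,0,0.05],[0.08,0.003,0.175,0,0.05],[0.08,0.003,0.184,0,0.05],[0.08,0.003,0.184,0,0.05],[0.08,0.003,0.184,0,0.05]]
  ]
}}

```text
time: 14.55
tool_pos: [0.6519, -0.0193, 0.1189]
ee_rot: [-2.356, 2.077, -0.002]
force: [0.2, 0.2, 0.4]
grip_width: 0.587
grip_force: 0.0
```

Run:
```python
from h import *
plan([.651,-.0195,.118],-82.9)
```

```text
t 14.55 tcp [ 0.6519 -0.0193  0.1189] tilt [ 0.0013  0.     -1.    ] yawx -82.81 q [-0.03  0.47 -0.08  1.02  0.   -1.73]
shift tool [0.0001 0.0009 0.0009] turn 0.09095043844496331
```

>>> {"method": "servo_tool", "body": {
  "rows": [
    [[0,0.001,0,0,0.03],[0,0.001,0,0,0.018],[0,0.001,0,0,0.005],[0,0.001,0,0,0.005],[0,0.001,0,0,0.005],[0,0.001,0,0,0.005],[0,0.001,0,0,0.005],[0,0.001,0,0,0.005]]
  ],
  "grip_force": 60
}}

```text
time: 15.35
tool_pos: [0.6507, -0.02, 0.1188]
ee_rot: [-2.355, 2.078, -0.001]
force: [-2.4, -0.4, 6.9]
grip_width: 0.151
grip_force: 58.6
```

>>> {"method": "servo_tool", "body": {
  "rows": [
    [[0,-0.005,0,0,0.005],[0,-0.01,0,0,0.005],[0,-0.015,0,0,0.005],[0,-0.02,0,0,0.005],[0,-0.024,0,0,0.005],[0,-0.025,0,0,0.005],[0,-0.025,0,0,0.005]]
  ]
}}

```text
time: 16.05
tool_pos: [0.6738, -0.0172, 0.1188]
ee_rot: [2.354, -2.078, -0.002]
force: [-8.1, -0.4, 10.7]
grip_width: 0.154
grip_force: 59.5
```

>>> {"method": "servo_tool", "body": {
  "rows": [
    [[-0.0007,-0.025,-0.0025,0,0.005],[-0.0015,-0.025,-0.005,0,0.005],[-0.003,-0.025,-0.01,0,0.005],[-0.0047,-0.025,-0.015,0,0.005],[-0.0065,-0.025,-0.02,0,0.005],[-0.0065,-0.025,-0.02,0,0.005]]
  ]
}}

```text
time: 16.65
tool_pos: [0.6792, -0.0128, 0.1295]
ee_rot: [2.327, -2.06, -0.036]
force: [-46.7, -15.1, -4.2]
grip_width: 0.158
grip_force: 62.3
```

The offset doubled, since rows count from the new start pose, and the slide is pressed on its stop. Back off at once.

>>> {"method": "servo_tool", "body": {
  "rows": [
    [[0,0.012,0,0,0.005],[0,0.025,0,0,0.005],[0,0.025,0,0,0.005],[0,0.025,0,0,0.005],[0,0.025,0,0,0.005]]
  ]
}}

```text
time: 17.15
tool_pos: [0.6699, -0.0121, 0.1348]
ee_rot: [2.348, -2.074, -0.008]
force: [-8.1, -3.1, -6.5]
grip_width: 0.15
grip_force: 61.1
```

Run:
```python
from h import *
plan([.6738,-.0172,.1188],-82.9)
f=grab('wrist');g=grab('scene')
a=cv2.resize(g['pixels'][170:320,300:500],None,fx=2.6,fy=2.6,interpolation=cv2.INTER_CUBIC)
b=cv2.resize(f['pixels'][280:480,200:440],(280,390)) 
cv2.imwrite('pics/w6.png',np.hstack([a,b])[:,:,::-1])
```

```text
t 17.15 tcp [ 0.6699 -0.0121  0.1348] tilt [-0.0093 -0.0032 -1.    ] yawx -82.92 q [-0.02  0.5   0.01  1.09 -0.   -1.71]
shift tool [ 0.0055 -0.0034  0.016 ] turn -0.015047784964366429
```

View pics/w6.png

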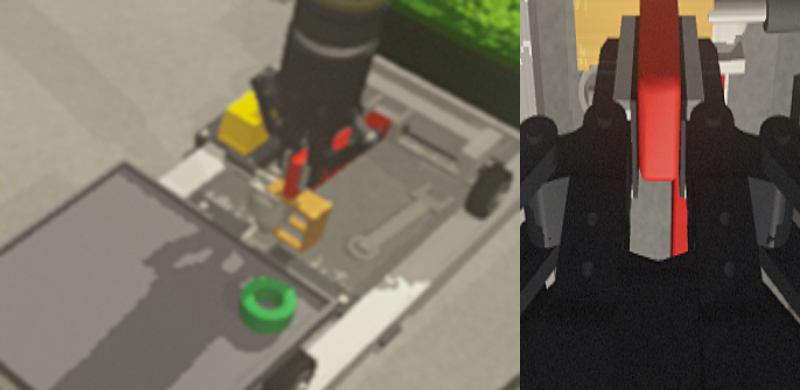

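>>> {"method": "servo_tool", "body": {
  "rows": [
    [[0,-0.002,0,0,0.005],[0,-0.004,0,0,0.005],[0,-0.004,0,0,0.005],[0,-0.004,0,0,0.005]]
  ]
}}

```text
time: 17.65
tool_pos: [0.674, -0.0117, 0.1347]
ee_rot: [2.348, -2.074, -0.008]
force: [-8.2, -2.3, -6.9]
grip_width: 0.154
grip_force: 61.1
```

```bash
cat > m.py <<'E'
from h import *
np.set_printoptions(precision=4,suppress=True)
plan([.6507,-.02,.1188],-82.9)
f=grab('wrist');g=grab('scene')
for n,f,P in(('w',f,wcloud(f)),('s',g,cloud(g))):
    h=cv2.cvtColor(f['pixels'],cv2.COLOR_RGB2HSV);
    m=((h[...,0]<6)|(h[...,0]>174))&(h[...,1]>140)&(f['range_z']>0)
    q=P[m]; L=q[(q[:,2]>.13)&(abs(q[:,0]-.67)<.05)&(abs(q[:,1])<.12)];
    if len(L): print(n,'lug z max',np.percentile(L[:,2],[50,90,98]),L.mean(0))
    y=(h[...,0]>12)&(h[...,0]<22)&(h[...,1]>120)&(abs(P[...,0]-.67)<.06)&(abs(P[...,1])<.08)&(P[...,2]>.08)
    if y.any(): print(n,'brass z',np.percentile(P[y][:,2],[10,50,90]),P[y].mean(0))
    T=q[(abs(q[:,0]-.63)<.03)&(q[:,1]>.03)&(q[:,1]<.18)&(q[:,2]>.07)&(q[:,2]<.16)]
    if len(T)>20: print(n,'tongue slope',np.polyfit(T[:,1],T[:,2],1),len(T))
E
python3 m.py
```

```text
t 17.65 tcp [ 0.674  -0.0117  0.1347] tilt [-0.0094 -0.0033 -1.    ] yawx -82.91 q [-0.02  0.51  0.02  1.09 -0.   -1.71]
shift tool [0.0054 0.024  0.0161] turn -0.012209430623045137
w lug z max [0.1638 0.1656 0.1667] [ 0.6749 -0.0169  0.1582]
w brass z [0.1003 0.1204 0.1215] [ 0.6858 -0.0193  0.1173]
w tongue slope [-0.3355  0.1199] 230
s lug z max [0.1625 0.2045 0.2341] [ 0.6793 -0.018   0.1656]
s brass z [0.0859 0.1182 0.1221] [ 0.6889 -0.0182  0.1145]
s tongue slope [-0.0756  0.1028] 81
```

>>> {"method": "servo_tool", "body": {
  "rows": [
    [[-0.0025,0,-0.007,0,0.005],[-0.0055,0,-0.014,0,0.005],[-0.0075,0,-0.019,0,0.005],[-0.01,0,-0.0236,0,0.005],[-0.0128,0,-0.0285,0,0.005],[-0.0155,0,-0.033,0,0.005],[-0.018,0,-0.0375,0,0.005],[-0.021,0,-0.042,0,0.005],[-0.021,0,-0.042,0,0.005]]
  ]
}}

```text
time: 18.65
tool_pos: [0.6716, 0.0101, 0.1773]
ee_rot: [2.349, -2.074, -0.008]
force: [-8.1, -2.5, -6.2]
grip_width: 0.155
grip_force: 60.1
```

```bash
python3 m.py
```

```text
t 18.65 tcp [0.6716 0.0101 0.1773] tilt [-0.009  -0.0022 -1.    ] yawx -82.88 q [ 0.02  0.48  0.07  1.17 -0.   -1.68]
shift tool [0.0272 0.024  0.0588] turn 0.0221307803464299
w lug z max [0.2011 0.2084 0.2096] [0.6702 0.0042 0.1932]
w brass z [0.1259 0.1631 0.1671] [ 0.6879 -0.008   0.1541]
w tongue slope [-0.3282  0.1471] 498
s lug z max [0.1955 0.2116 0.2343] [0.6769 0.     0.196 ]
s brass z [0.1219 0.1575 0.1656] [ 0.6896 -0.006   0.1485]
s tongue slope [-0.2646  0.1353] 135
```

>>> {"method": "servo_tool", "body": {
  "rows": [
    [[-0.003,0,-0.0045,0,0.005],[-0.006,0,-0.009,0,0.005],[-0.009,0,-0.013,0,0.005],[-0.0122,0,-0.0172,0,0.005],[-0.015,0,-0.0205,0,0.005],[-0.015,0,-0.0205,0,0.005],[-0.015,0,-0.0205,0,0.005],[-0.015,0,-0.0205,0,0.005]]
  ]
}}

```text
time: 19.55
tool_pos: [0.6697, 0.0248, 0.1972]
ee_rot: [2.349, -2.074, -0.009]
force: [-7.5, -2.0, -5.6]
grip_width: 0.153
grip_force: 59.4
```

```bash
python3 m.py
python3 - <<'E'
from h import *
f=load('scene');h=cv2.cvtColor(f['pixels'],cv2.COLOR_RGB2HSV)
cv2.imwrite('pics/s9.png',cv2.resize(f['pixels'][150:360,230:510],None,fx=2.8,fy=2.8,interpolation=cv2.INTER_CUBIC)[:,:,::-1])
E
```

```text
t 19.55 tcp [0.6697 0.0248 0.1972] tilt [-0.0095 -0.002  -1.    ] yawx -82.88 q [ 0.04  0.47  0.1   1.21 -0.   -1.66]
shift tool [0.0421 0.0237 0.0787] turn 0.015180897178396435
w lug z max [0.2177 0.2283 0.2299] [0.6675 0.0182 0.2098]
w brass z [0.1426 0.1825 0.1889] [0.6839 0.004  0.1748]
w tongue slope [-0.4493  0.1715] 802
s lug z max [0.2086 0.2272 0.2299] [0.669  0.0222 0.201 ]
s brass z [0.146  0.1772 0.188 ] [0.6903 0.0031 0.1743]
s tongue slope [-0.4285  0.1653] 149
```

View pics/s9.png

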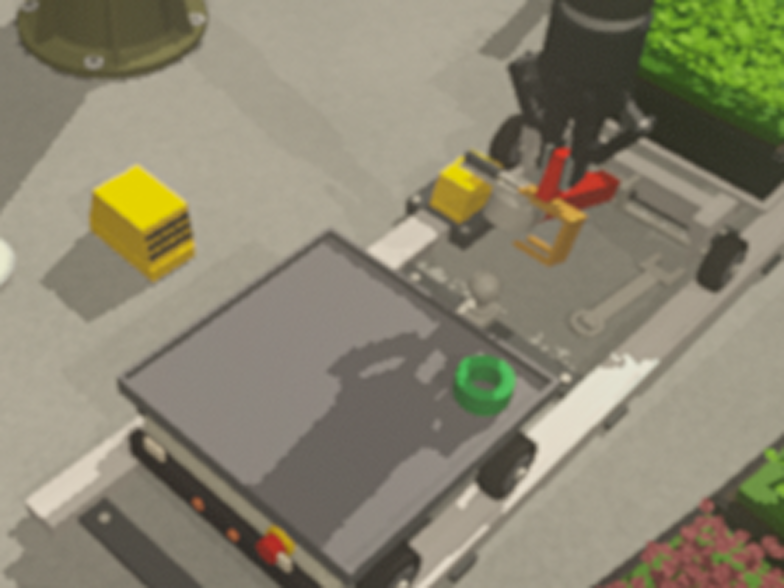

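The ball is bare at (483,287), the tongue is raised at about 0.42 rad (coupler up about 8 cm), and the chock sits in its pocket at (462,190).

```bash
python3 -c "
from station import env
print(env.hand_in())"
```

```text
the job is handed in; nothing more can be done
None
```

The chock is seated flat and square in the pocket with its ribs to the wheel, and the tongue is unlatched and still held in the grip about 8 cm above the ball; the job is handed in at about 20 s. One slip: a wrong offset briefly pressed the latch slide on its stop with about 47 N at the wrist, which I backed off at once.

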